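# Index the specimen table to the next jar

### The arm

A 6-joint arm with a two-finger parallel gripper is mounted at the origin on the work surface. World frame = base frame: x ahead of the robot, y to its left, z up, the work surface at z = 0. Lengths are in m, angles in rad, forces in N, time in s.
With the tool pointing down it reaches from about 0.35 to 0.975 m from the base axis. Payload 4.9 kg.
Tool frame: the origin (TCP) lies midway between the tips of the shut fingers; the grasp point (between the pads) lies 19 mm behind it (manip.grip_point_offset is the distance from the TCP to the grasp point, in m); z points along the fingers, y is the direction in which the jaws open and shut (so a half turn about z gives the same grasp; the last joint's range is limited). The gripper opens to 85 mm and grips with 20 to 120 N. Pads are 22 mm wide; open, the fingers measure 114 mm over their backs; the gripper's body (76 mm by 85 mm) begins 54 mm behind the grasp point. The pads swing forward as they close: fully open they stand 13 mm farther back than shut.
Start: joints at [-1.33, 0.053, 1.613, -0, 1.476, -0.119], TCP at [0.22, -0.585, 0.231] pointing down, gripper open.
Joint ranges: [-3.01, 3.01], [-1.01, 2.22], [0.06, 2.58], [-1.02, 4.17], [0.09, 2.62], [-3.14, 3.14]. Speed limits (rad/s): [2.57, 2.57, 3.14, 3.14, 3.14, 3.14].

### API

Orientations are given as a unit quaternion [w, x, y, z].
In Python, from plant import manip gives the robot as it stands. The module is installed in compiled form; this text tells all that it offers.
- The arm moves only by the tool send_rows, never from a script. Its argument "steps" is a list of rows, each a list of 6 numbers: the shift along the tool's x, y, z in m, then the turn, a rotation vector about the tool's x, y, z in degrees. In form: [[dx, dy, dz, wx, wy, wz], ...]. A call has 1 to 8 rows; each row shifts and turns the commanded pose from where the row before left it, along the tool's axes as they then stand; what a row does not reach is not made up. A row lasts 1/8 s, in which the tool goes at most 62.5 mm and 10.7 degrees, less where a joint would pass 70% of its speed; a pose out of reach is approached as far as the arm can. A call is refused whole if a number of a shift passes 0.0625 or a number of a turn 10.7, either way. A call with a gripper value outside its range is refused whole. "grip" is the opening, from 0 (shut) to 1 (fully open), set as the call begins (left out, the last holds). The fingers move at their own pace and stop on an object; the grip force is fixed at half the most. Time passes only in rows, so rows that do not move let the fingers close. It gives the time, the measured TCP pose, the force and the opening at its end, in the units of the state.
- manip.state(): the state, without advancing time (a new reading comes with each control period).
- manip.grab_frame(name): name is "scene" or "top" or "wrist"; returns the picture (384x512x3 uint8, blue, green, red); there is no depth.
- manip.get_calibration(name): a dict with "K" (3x3 intrinsics, pixels), "R" (3x3) and "t" (3): a world point X has camera coordinates R X + t. Camera axes: x right, y down, z forward; pixel columns grow to the right and rows downward; lengths in m; the calibration is good to about 2 mm. A picture is of the moment at which its call begins: read the wrist's pose just before it. get_calibration takes no time and is no camera call; for the wrist camera it gives the pose at the moment of the call.
- manip.job_done(): hands the job in, once; it reports no verdict.
The state is a dict: "time": time; "joint_pos": joint angles; "joint_vel": joint speeds; "joint_efforts": joint torques, N m; "tool_pos": TCP position; "tool_rot": TCP orientation; "contact_force": force on the tool from outside, world axes, zero at the start; "ft_torque": the same for the moment, N m; "gripper_width": opening from 0.0 (shut) to 1.0 (fully open).
Only numpy, scipy, OpenCV 4.12 (cv2) and the standard library are available. Lean on these libraries where they do the work, as an engineer would, in place of code of your own. Each camera call takes 0.05 s, during which the arm holds its last target.

### The job

Bring the next jar in front of the camera: with the fingertips press the rotary table's spring plunger (the black dished cap on the arm) down, and while it is down turn the table anticlockwise, seen from above, to the next notch, one notch and no further. Let the plunger spring fully up so that it locks the table there, and take the hand away. Nothing is to be lifted: the jars stay standing on their places on the table, and the beakers and the bottle beside it are left alone.

Things in the scene. Friction and masses are not known exactly. Their poses are not given: they have to be found in the camera images.
- turntable (a joint): angle of the rotary table on its fixed base, rad; about 0 at the start, in its first notch; grows as the table turns anticlockwise seen from above. The notches are 0.785 rad (45 deg) apart, so the next one is at 0.785. It turns stiffly and stays where it is left (about 0.12 N m); in a notch it has about 0.01 rad of play.
- plunger (a joint): how far the indexing plunger is pressed down, m: 0 = fully up, 0.016 = at its lower stop. A spring pushes it up, about 5 N at the top and 9 N at the stop. Its pin stands in a notch from below and locks the table; the table is free only when the plunger is down 0.010 or more. Let go between notches, the pin rubs along the underside of the ring (plunger at about 0.010), and springs up to 0 when a notch comes over it.
- plunger_cup (a point): centre of the floor of the plunger's cap, a round black plastic dish that opens upward, 64 mm across outside, 56 mm inside, floor 10 mm below its rim, the floor 106 mm above the work surface when the plunger is up. It is pressed straight down. It sits at the end of a forked arm, 150 mm from the table's axis, and goes round with the table. The rim is strong enough to push the table round by it. The arm below is 84 mm high, the jars on the table reach 129 mm.
- table_centre (a point): centre of the rotary table's upper face, on its vertical axis of rotation, 84 mm above the work surface: an aluminium disc of 200 mm diameter with a 24 mm wide, 12 mm high hub. The axes turn with the table; the plunger is on the -x axis of this frame. Below it is a fixed steel ring, 240 mm across, with eight open notches, 10 mm wide, in its rim.
- next_notch (a point): the notch of the fixed ring into which the plunger's pin must go, on the ring's upper face, 112 mm from the axis, 45 deg anticlockwise (seen from above) from the notch in which the pin stands at the start. The pin is 38 mm nearer to the axis than the centre of the cap.
- camera_lens (a point): front of the lens of the small black inspection camera, on a fixed post on the far side of the table from the plunger, 189 mm from the table's axis; the camera is 142 mm high.
- jar_a_mid (a point): middle (22.5 mm up) of the jar in front of the camera at the start: a loose small clear jar with a white lid, 33 mm diameter, 45 mm high, 30 to 65 g, standing 66 mm from the table's axis
- station_a (a point): where the middle of jar a belongs; a point of the rotary table, turning with it
- jar_b_mid (a point): middle (22.5 mm up) of the next jar, one place clockwise from jar a: a loose small clear jar with a white lid, 33 mm diameter, 45 mm high, 30 to 65 g, standing 66 mm from the table's axis
- station_b (a point): where the middle of jar b belongs; a point of the rotary table, turning with it
- jar_c_mid (a point): middle (22.5 mm up) of the jar one place clockwise from jar b: a loose small clear jar with a white lid, 33 mm diameter, 45 mm high, 30 to 65 g, standing 66 mm from the table's axis
- station_c (a point): where the middle of jar c belongs; a point of the rotary table, turning with it
- large_beaker_mid (a point): middle (70 mm up) of the large glass beaker with a shell in it, 110 mm across, 140 mm high, loose beside the work
- small_beaker_mid (a point): middle (45 mm up) of the small glass beaker with a shell in it, 78 mm across, 90 mm high, loose beside the work
- bottle_mid (a point): middle (85 mm up) of the white plastic bottle, 64 mm across, 170 mm high, loose beside the work
Not all that is in view belongs to the job. What is shaped like the part that bears small_beaker_mid but orange or red is not meant.

How it is judged:
On the way, in this order (a step that is already met when the one before it is completed fails the run):
1. the plunger is pressed down far enough to free the table, still at its first notch (value of joint plunger above 0.0095 m and value of joint turntable below 0.15 rad), for 0.05 s.
2. the table is turned about half-way to the next notch with the plunger held off its notch (value of joint turntable above 0.35 rad and value of joint plunger above 0.008 m).
At the end, for the whole second after the job is handed in: The table stands at the next notch (0.785 rad, within 0.03) at rest, with the plunger fully up (within 2.5 mm); each jar stands upright within 20 mm of its place on the table; the beakers and the bottle stand upright within 30 mm of where they were (value of joint turntable between 0.755 and 0.815 rad and value of joint plunger below 0.0025 m and velocity of joint turntable between -0.05 and 0.05 rad/s and distance between jar_a_mid and station_a below 0.02 m and distance between jar_b_mid and station_b below 0.02 m and distance between jar_c_mid and station_c below 0.02 m and angle between each of jar_a_mid, jar_b_mid, jar_c_mid, large_beaker_mid, small_beaker_mid, bottle_mid's own z axis and vertical below 0.2 rad and distance of each of large_beaker_mid, small_beaker_mid, bottle_mid from where it was at the start of the episode below 0.03 m); the robot touches nothing.
It fails at once if the table is turned more than 0.3 rad past the next notch (value of joint turntable above 1.085 rad).
It fails at once if the table is turned the wrong way (clockwise) by more than 0.3 rad (value of joint turntable below -0.3 rad).
It fails at once if a jar is lifted, knocked over or pushed off its place (not (distance between jar_a_mid and station_a below 0.02 m) or not (distance between jar_b_mid and station_b below 0.02 m) or not (distance between jar_c_mid and station_c below 0.02 m) or not (angle between jar_a_mid's own z axis and vertical below 0.2 rad) or not (angle between jar_b_mid's own z axis and vertical below 0.2 rad) or not (angle between jar_c_mid's own z axis and vertical below 0.2 rad)).
It fails at once if a beaker or the bottle is lifted, tipped or pushed away (not (distance of large_beaker_mid from where it was at the start of the episode below 0.03 m) or not (distance of small_beaker_mid from where it was at the start of the episode below 0.03 m) or not (distance of bottle_mid from where it was at the start of the episode below 0.03 m) or not (angle between large_beaker_mid's own z axis and vertical below 0.2 rad) or not (angle between small_beaker_mid's own z axis and vertical below 0.2 rad) or not (angle between bottle_mid's own z axis and vertical below 0.2 rad)).
It also fails if it takes over 40 s, if anything falls off the work surface, if the arm or the gripper's body presses on something with over 40 N, if the wrist force passes 120 N, or if a joint passes its speed limit or range.

## Working session

There is one attempt and no reset: what is moved stays moved. The work goes in short steps, Python scripts to look and compute and a tool call to move; the robot and the scene stay as the last step left them, time stands still between calls to the robot, and variables do not carry over. Pictures are saved under pics/ and viewed, and the job is handed in when it is done.

Besides the shell and the picture viewer there is one more tool, called after "Request:" as a command line: name --pt "numbers of a row" for each row, then --argument value for the rest. send_rows: Moves the arm, as the interface text tells. Its arguments: {"type":"object","properties":{"steps":{"type":"array"},"grip":{"type":"number"}},"required":["steps"]}

```bash
mkdir -p pics; python3 - <<'E'
from plant import manip
import cv2
print(manip.state())
for n in("scene","top","wrist"):
    c=manip.get_calibration(n); print(n,c)
    cv2.imwrite(f"pics/{n}0.png",manip.grab_frame(n))
E
```

```text
{'time': 0.0, 'joint_pos': array([-1.32999933e+00,  5.33736425e-02,  1.61429417e+00, -2.85056720e-05,
        1.47603099e+00, -1.18997633e-01]), 'joint_vel': array([ 0.00108018,  0.00129855,  0.00134162,  0.00162392,  0.0008903 ,
       -0.00189163]), 'joint_efforts': array([-2.99965352e-03, -3.93679476e+01, -3.70176888e+01, -4.23444826e-04,
        6.96271862e-03, -1.79514200e-05]), 'tool_pos': array([ 0.21989358, -0.58436395,  0.23005253]), 'tool_rot': array([-1.05025876e-03,  9.83861282e-01,  1.78929788e-01, -7.82534197e-05]), 'contact_force': array([-0.26282403, -0.52029398, -0.11638048]), 'ft_torque': array([-0.00085359, -0.03177152, -0.00396588]), 'gripper_width': 1.0003898369906927}
scene {'K': array([[480.37305466,   0.        , 262.44889717],
       [  0.        , 480.37305466, 182.5875787 ],
       [  0.        ,   0.        ,   1.        ]]), 'R': array([[ 0.35542999,  0.93466473,  0.00844833],
       [ 0.55963182, -0.20555739, -0.80284394],
       [-0.74865329,  0.29008277, -0.59612938]]), 't': array([-0.21185729, -0.23651681,  1.87210773])}
top {'K': array([[444.96763765,   0.        , 259.9423284 ],
       [  0.        , 444.96763765, 194.84114346],
       [  0.        ,   0.        ,   1.        ]]), 'R': array([[-0.01450314, -0.99981612,  0.01254544],
       [-0.9927525 ,  0.01290144, -0.11948234],
       [ 0.11929852, -0.01418738, -0.99275706]]), 't': array([0.0044619 , 0.55584699, 1.47873514])}
wrist {'K': array([[295.06782289,   0.        , 255.90206672],
       [  0.        , 295.06782289, 195.615673  ],
       [  0.        ,   0.        ,   1.        ]]), 'R': array([[ 0.35149958, -0.93618734, -0.0011468 ],
       [-0.88898479, -0.33416053,  0.31311784],
       [-0.29352017, -0.1090413 , -0.94971359]]), 't': array([-0.62338253, -0.04048851,  0.38143888])}
```

View pics/scene0.png

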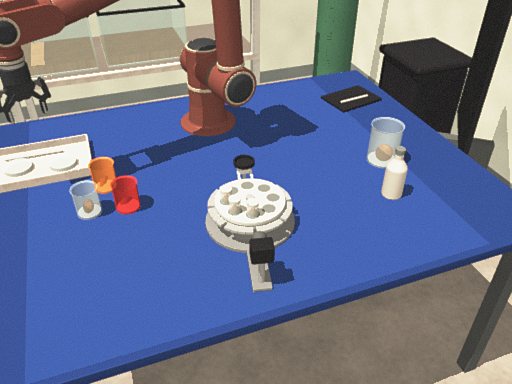

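View pics/top0.png

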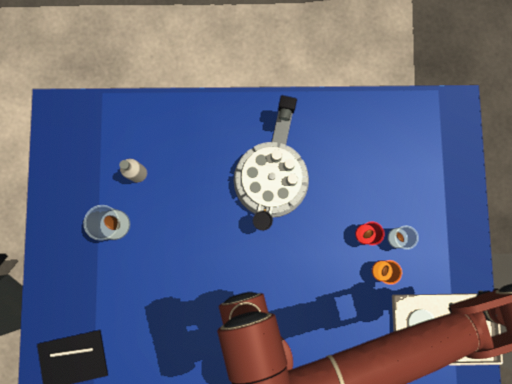

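View pics/wrist0.png

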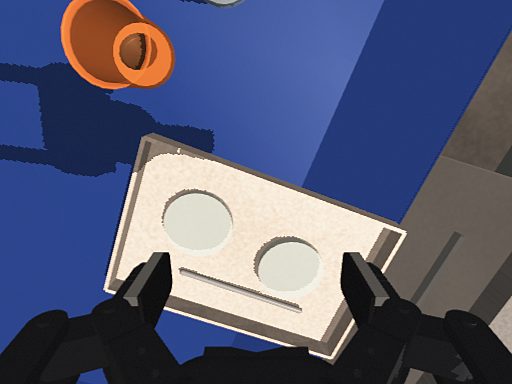

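The top view shows the cap at about (262,221), the table hub at (271,177), the camera at (287,103), the large beaker at (106,223), the bottle at (133,170), and the small clear beaker at (404,237). The red cup (369,233) and the orange cup (387,271) are decoys. Next I'll measure the cap and the axis.

```bash
cat > h.py <<'E'
import numpy as np, cv2
from plant import manip
def ray(cal,uv,z):
    K,R,t=cal["K"],np.array(cal["R"]),np.array(cal["t"])
    d=R.T@np.linalg.solve(K,[uv[0],uv[1],1.]); c=-R.T@t
    return c+d*(z-c[2])/d[2]
def proj(cal,X):
    p=cal["K"]@(cal["R"]@np.array(X)+cal["t"]); return p[:2]/p[2]
E
python3 - <<'E'
from h import *
im=cv2.imread("pics/top0.png"); cal=manip.get_calibration("top")
c=im[80:245,215:335]; cv2.imwrite("pics/topc.png",cv2.resize(c,None,fx=4.5,fy=3.6*1,interpolation=cv2.INTER_NEAREST) if 0 else cv2.resize(c,None,fx=3.6,fy=3.6,interpolation=cv2.INTER_CUBIC))
def cents(mask,x0,y0,x1,y1,minA):
    m=np.zeros_like(mask);m[y0:y1,x0:x1]=mask[y0:y1,x0:x1]
    out=[]
    for k in cv2.findContours(m,cv2.RETR_EXTERNAL,cv2.CHAIN_APPROX_NONE)[0]:
        if cv2.contourArea(k)>minA: out.append((cv2.minEnclosingCircle(k),cv2.fitEllipse(k)))
    return out
mx=im.max(2)
blk=((mx<60)*255).astype(np.uint8)
for o in cents(blk,245,205,285,240,80): print("cap",o, ray(cal,o[1][0],.112))
g=((im.min(2)>90)*255).astype(np.uint8)
for o in cents(g,225,130,320,222,500): print("ring",o, ray(cal,o[1][0],.06))
w=((im.min(2)>165)*255).astype(np.uint8)
for o in cents(w,225,130,320,222,300): print("disc",o, ray(cal,o[1][0],.084))
print("hub",ray(cal,(271.5,176.5),.096))
sc=manip.get_calibration("scene"); s=cv2.imread("pics/scene0.png")
b=((s.max(2)<60)*255).astype(np.uint8)
for o in cents(b,225,148,262,175,40): print("scene cap",o, ray(sc,o[1][0],.112))
cv2.imwrite("pics/scc.png",cv2.resize(s[140:300,190:320],None,fx=3.6,fy=3.6,interpolation=cv2.INTER_CUBIC))
E
```

```text
cap (((262.0, 220.0), 9.486932754516602), ((262.1502685546875, 220.27911376953125), (17.45951271057129, 18.393157958984375), 67.76014709472656)) [ 0.46437463 -0.0079306   0.112     ]
ring (((277.8023376464844, 173.03488159179688), 44.22671127319336), ((273.0208435058594, 175.49493408203125), (70.92579650878906, 80.47333526611328), 5.5110697746276855)) [ 0.61747295 -0.04764674  0.06      ]
disc (((271.73052978515625, 177.83740234375), 36.09092712402344), ((273.37835693359375, 176.31536865234375), (63.796573638916016, 69.55008697509766), 145.7732391357422)) [ 0.61077715 -0.04770499  0.084     ]
hub [ 0.60829526 -0.04099696  0.096     ]
scene cap (((243.5, 161.5), 9.823541641235352), ((243.54331970214844, 161.81021118164062), (12.876792907714844, 19.966156005859375), 88.85913848876953)) [ 0.4663277  -0.01283922  0.112     ]
```

View pics/topc.png

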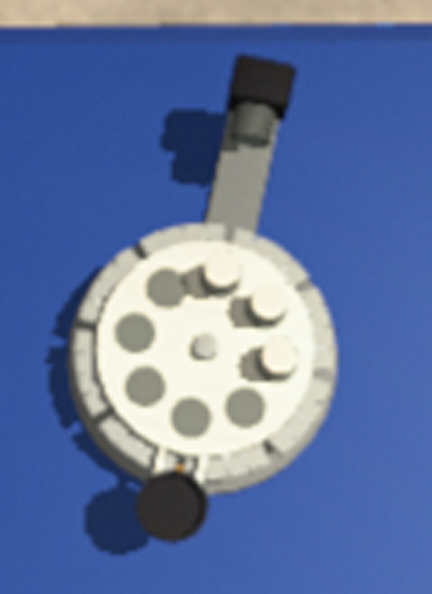

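View pics/scc.png

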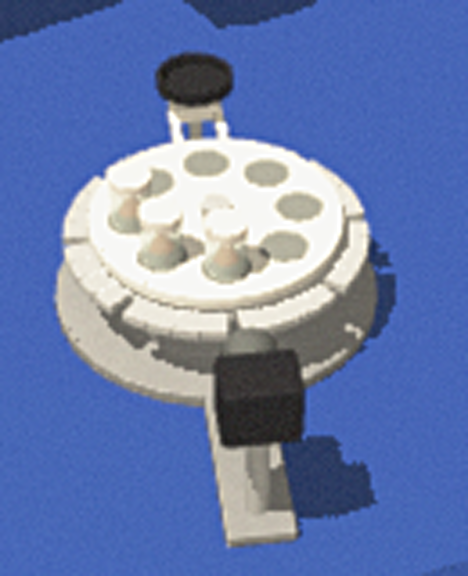

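The cap is at about (0.465, -0.010) and the axis at about (0.608, -0.041), which is 0.146 m apart and close to the given 0.150. Anticlockwise takes the cap towards -y. I'll shut the gripper, square the tool yaw to the world, and move near the cap for a wrist look.

Request:
send_rows --pt "0 0 0 0 0 10.3" --pt "0 0 0 0 0 10.3" --pt "0.02 -0.06 0 0 0 0" --pt "0.02 -0.06 0 0 0 0" --pt "0.02 -0.06 0 0 0 0" --pt "0.02 -0.06 0 0 0 0" --pt "0.02 -0.06 0 0 0 0" --pt "0.02 -0.06 0 0 0 0" --grip 0

```text
time: 1.15
tool_pos: [0.3387, -0.2272, 0.2311]
tool_rot: [0.0, 1.0, -0.0, 0.0]
contact_force: [1.7, -0.2, -0.2]
gripper_width: -0.001
```

Request:
send_rows --pt "0.02 -0.055 0 0 0 0" --pt "0.02 -0.055 0 0 0 0" --pt "0.02 -0.055 0 0 0 0" --pt "0.02 -0.05 0 0 0 0" --pt "0 0 0 0 0 0" --pt "0 0 0 0 0 0"

```text
time: 1.9
tool_pos: [0.4182, -0.0143, 0.231]
tool_rot: [0.0, 1.0, 0.0, -0.0]
contact_force: [0.4, -0.6, 0.3]
gripper_width: -0.001
```

```bash
python3 - <<'E'
from h import *
s=manip.state(); print(s["tool_pos"],s["tool_rot"],s["contact_force"])
cal=manip.get_calibration("wrist"); im=manip.grab_frame("wrist"); cv2.imwrite("pics/w1.png",im)
np.savez("w1.npz",**cal)
print(-np.array(cal["R"]).T@cal["t"])
print("cap pred",proj(cal,[.465,-.01,.112]),"hub pred",proj(cal,[.608,-.041,.096]),"tcp",proj(cal,s["tool_pos"]))
E
```

```text
[ 0.41821412 -0.01425417  0.23097961] [ 1.73414401e-04  9.99999819e-01  4.22382868e-04 -3.92037617e-04] [ 0.37258612 -0.56949257  0.32866849]
[ 0.4986203  -0.01348732  0.37495803]
cap pred [251.8157532 138.2122475] hub pred [290.99785483 -49.38218392] tcp [257.15908006 252.36605752]
```

View pics/w1.png

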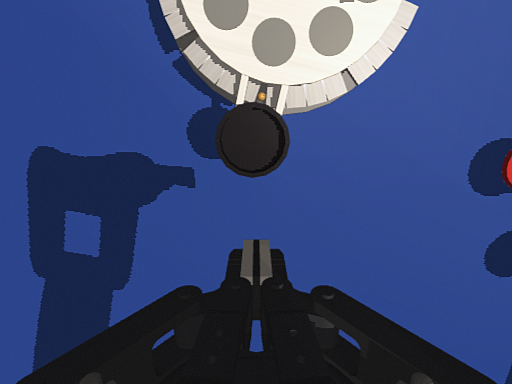

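The wrist view shows the cap at about (252,140), 73 px across, and the arm's orange pin at (262,96). The table disc lies above them. Next I'll fit the cap and the disc edge.

```bash
python3 - <<'E'
from h import *
from scipy.optimize import least_squares
im=cv2.imread("pics/w1.png"); cal=dict(np.load("w1.npz"))
m=np.zeros(im.shape[:2],np.uint8); b=(im.max(2)<62); m[98:182,205:300]=b[98:182,205:300]*255
k=max(cv2.findContours(m,cv2.RETR_EXTERNAL,cv2.CHAIN_APPROX_NONE)[0],key=cv2.contourArea)
k=cv2.convexHull(k); e=cv2.fitEllipse(k); print(e)
for z in(.112,.116): print("cap",ray(cal,e[0],z))
P=np.array([ray(cal,p[0],.116)[:2] for p in k])
fit=lambda P:least_squares(lambda q:np.hypot(*(P-q[:2]).T)-q[2],[*P.mean(0),.05],loss="soft_l1",f_scale=.001).x
print("cap circle",fit(P))
# disc edge: white-cream mask
hsv=cv2.cvtColor(im,cv2.COLOR_BGR2HSV); w=(im.min(2)>195).astype(np.uint8)*255
w=cv2.morphologyEx(w,cv2.MORPH_OPEN,np.ones((3,3)))
print([im[60,x].tolist() for x in (200,240,330)],im[72,300].tolist())
k=max(cv2.findContours(w,cv2.RETR_EXTERNAL,cv2.CHAIN_APPROX_NONE)[0],key=cv2.contourArea)[:,0]
k=np.array([p for p in k if p[1]>3 and (p[0]<225 or p[0]>300)])
v=im.copy(); 
for p in k: cv2.circle(v,tuple(int(a) for a in p),1,(0,0,255),-1)
P=np.array([ray(cal,p,.084)[:2] for p in k])
q=fit(P); print("disc",q)
q2=least_squares(lambda q:np.hypot(*(P-q[:2]).T)-.1,q[:2],loss="soft_l1",f_scale=.001).x; print("disc r=.1",q2)
cv2.imwrite("pics/w1d.png",v)
E
```

```text
((251.786865234375, 139.3186798095703), (73.91824340820312, 75.00234985351562), 163.00413513183594)
cap [ 0.46403327 -0.0099705   0.112     ]
cap [ 0.4645594  -0.01002399  0.116     ]
cap circle [ 0.46327989 -0.0100379   0.03224635]
[[178, 188, 195], [233, 244, 248], [242, 250, 248]] [237, 246, 248]
disc [ 0.59990395 -0.05437566  0.10038493]
disc r=.1 [ 0.599362   -0.05447282]
```

View pics/w1d.png

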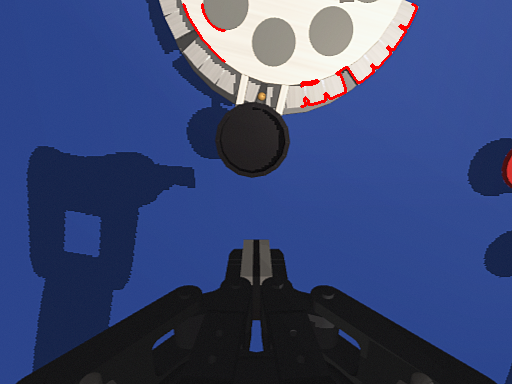

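The disc edge fit leaked onto the ring, but the cap fit is good at (0.4635, -0.010). I'll refine the axis from the dark place marks, which lie at radius 66 mm.

```bash
python3 - <<'E'
from h import *
from scipy.optimize import least_squares
for n,box in(("top",(240,145,302,215)),("scene",(205,175,295,232))):
    im=cv2.imread(f"pics/{n}0.png"); cal=manip.get_calibration(n)
    x0,y0,x1,y1=box; g=im[y0:y1,x0:x1].min(2)
    g=cv2.resize(g,None,fx=4,fy=4,interpolation=cv2.INTER_CUBIC)
    m=((g<175)&(g>90)).astype(np.uint8)*255
    P=[]
    for k in cv2.findContours(m,cv2.RETR_LIST,cv2.CHAIN_APPROX_NONE)[0]:
        A=cv2.contourArea(k)
        if A<500 or A>3000: continue
        e=cv2.fitEllipse(k); 
        uv=((np.array(e[0])+.5)/4-.5+[x0,y0]); X=ray(cal,uv,.084); r=np.hypot(*(X[:2]-[.608,-.041]))
        print(n,A,uv.round(1),X[:2].round(4),round(r,4),np.degrees(np.arctan2(X[1]+.041,X[0]-.608)).round(1),np.round(e[1],0))
        if A/cv2.contourArea(cv2.convexHull(k))>.93 and .055<r<.077:P.append(X[:2])
    P=np.array(P)
    if len(P)>2: print(n,len(P),least_squares(lambda q:np.hypot(*(P-q).T)-.066,[.608,-.041],loss="soft_l1",f_scale=.001).x)
E
```

```text
top 953.0 [250.1 202.4] [0.5252 0.03  ] 0.1091 139.4 [18. 74.]
top 1490.5 [267.5 195.6] [ 0.547  -0.0273] 0.0625 167.4 [43. 44.]
top 1467.0 [282.6 192.7] [ 0.5557 -0.077 ] 0.0635 -145.4 [43. 43.]
top 1486.5 [254.8 186.9] [0.5763 0.014 ] 0.0635 120.0 [43. 44.]
top 1184.5 [287.4 181.4] [ 0.5931 -0.0936] 0.0547 -105.8 [37. 57.]
top 1481.5 [252. 172.] [0.6261 0.0227] 0.0662 74.2 [43. 44.]
top 1222.5 [284.3 166.7] [ 0.6425 -0.0845] 0.0555 -51.5 [34. 62.]
top 2793.5 [266.  159.1] [ 0.6689 -0.0242] 0.0632 15.4 [ 41. 105.]
top 519.0 [292.4 152.6] [ 0.6896 -0.1123] 0.1084 -41.1 [30. 87.]
top 583.5 [247.7 154.6] [0.6849 0.0361] 0.1089 45.1 [27. 90.]
top 4 [ 0.61151029 -0.04174159]
scene 2444.5 [268.5 225.4] [ 0.7314 -0.0352] 0.1236 2.7 [ 29. 126.]
scene 1844.0 [286.7 210.6] [0.6922 0.0337] 0.1126 41.6 [31. 88.]
scene 2111.0 [237.3 208.6] [ 0.6373 -0.0904] 0.0575 -59.3 [46. 71.]
scene 1066.0 [272.6 197. ] [0.6232 0.0196] 0.0624 75.9 [28. 49.]
scene 1588.5 [228.7 196.4] [ 0.5776 -0.0962] 0.063 -118.8 [34. 87.]
scene 962.5 [263.5 187.6] [0.5735 0.0111] 0.0625 123.6 [26. 47.]
scene 982.0 [246.7 185. ] [ 0.5445 -0.0304] 0.0643 170.5 [26. 48.]
scene 3 [ 0.60886146 -0.04477389]
```

The axis is at about (0.610, -0.042), which puts the cap at 0.150 m, in agreement with the task text. I'll move over the cap and lower to just above its floor.

Request:
send_rows --pt "0.045 -0.0045 0.0 0 0 0" --pt "0 0 0.04 0 0 0" --pt "0 0 0.04 0 0 0" --pt "0 0 0.03 0 0 0" --pt "0 0 0 0 0 0"

```text
time: 2.58
tool_pos: [0.4611, -0.0108, 0.1185]
tool_rot: [-0.0, 1.0, -0.001, -0.003]
contact_force: [0.9, 0.0, -0.1]
gripper_width: 0.002
```

```bash
python3 - <<'E'
from h import *
s=manip.state(); print(s["tool_pos"],s["contact_force"])
im=manip.grab_frame("wrist"); cv2.imwrite("pics/w2.png",im)
E
```

```text
[ 0.46109489 -0.01081849  0.1184845 ] [ 0.87424023  0.02296707 -0.10656508]
```

View pics/w2.png

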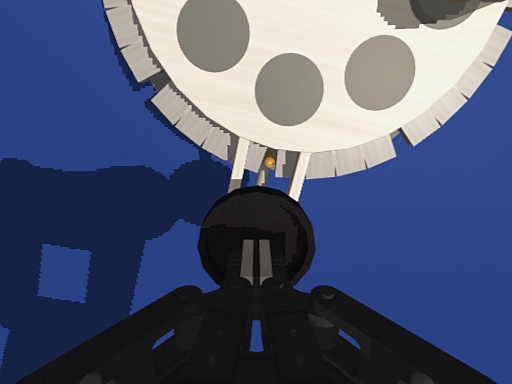

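The fingertips at (257,240) are centred over the dish. I'll press down gradually.

Request:
send_rows --pt "0.0 0 0.01 0 0 0" --pt "0 0 0.004 0 0 0" --pt "0 0 0.0 0 0 0"

```text
time: 3.0
tool_pos: [0.4636, -0.0097, 0.1075]
tool_rot: [0.0, 1.0, 0.0, 0.0]
contact_force: [-0.8, -0.5, 0.8]
gripper_width: -0.0
```

Request:
send_rows --pt "0.0 0 0.007 0 0 0" --pt "0 0 0.006 0 0 0" --pt "0 0 0.0 0 0 0" --pt "0 0 0.0 0 0 0"

```text
time: 3.5
tool_pos: [0.4645, -0.0098, 0.0961]
tool_rot: [0.0, 1.0, 0.0, 0.001]
contact_force: [-2.7, -1.2, 8.6]
gripper_width: -0.002
```

Request:
send_rows --pt "0.0 0 0.003 0 0 0" --pt "0 0 0.0 0 0 0" --pt "0 0 0.0 0 0 0"

```text
time: 3.88
tool_pos: [0.4645, -0.0097, 0.0932]
tool_rot: [0.0, 1.0, 0.0, 0.001]
contact_force: [-3.6, 0.0, 8.5]
gripper_width: 0.001
```

The plunger is down about 13 mm. I'll start the arc, with world -y as tool +y.

Request:
send_rows --pt "-0.001 0.0065 0 0 0 0" --pt "-0.001 0.0065 0 0 0 0" --pt "-0.001 0.0065 0 0 0 0" --pt "-0.0005 0.0065 0 0 0 0" --pt "0 0.0065 0 0 0 0" --pt "0 0.0065 0 0 0 0"

```text
time: 4.62
tool_pos: [0.4619, -0.049, 0.0937]
tool_rot: [0.0, 1.0, 0.0, 0.002]
contact_force: [0.1, 1.4, 8.3]
gripper_width: 0.002
```

```bash
python3 - <<'E'
from h import *
s=manip.state(); print(s["tool_pos"],s["contact_force"])
im=manip.grab_frame("wrist"); cv2.imwrite("pics/w3.png",im)
im=manip.grab_frame("top"); cv2.imwrite("pics/t3.png",cv2.resize(im[100:260,200:340],None,fx=3.6,fy=3.6))
E
```

```text
[ 0.46192522 -0.04895756  0.09370141] [0.1309423  1.38906652 8.26385175]
```

View pics/w3.png

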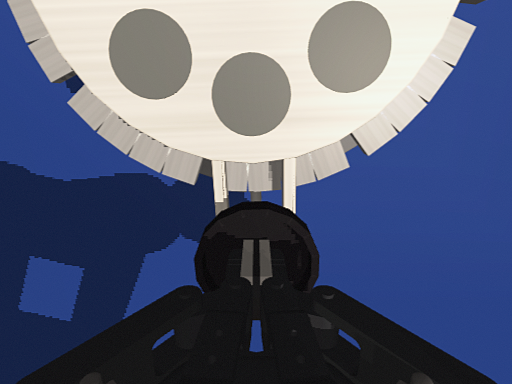

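View pics/t3.png

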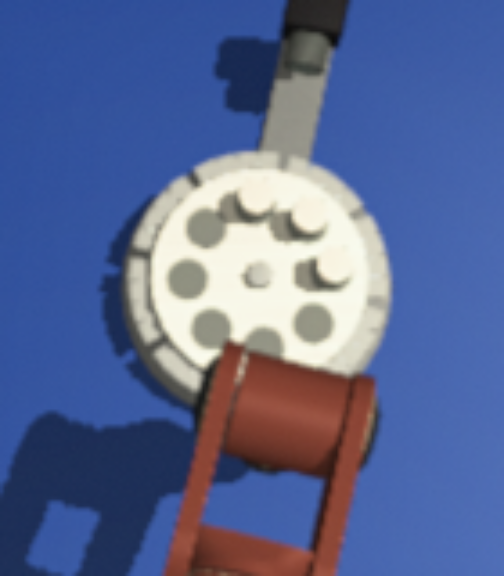

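The table turns with the hand: the cap is centred on the fingers at about 15°, the jars are standing, and the lateral force is small. I'll continue to about 37°.

Request:
send_rows --pt "0.0 0.0065 0 0 0 0" --pt "0.0005 0.0065 0 0 0 0" --pt "0.001 0.0065 0 0 0 0" --pt "0.0015 0.0065 0 0 0 0" --pt "0.0015 0.0063 0 0 0 0" --pt "0.002 0.0063 0 0 0 0" --pt "0.002 0.0062 0 0 0 0" --pt "0.0025 0.006 0 0 0 0"

```text
time: 5.72
tool_pos: [0.4729, -0.1, 0.0937]
tool_rot: [0.001, 1.0, 0.0, 0.002]
contact_force: [-0.0, 1.2, 8.1]
gripper_width: -0.005
```

Request:
send_rows --pt "0.0025 0.006 0 0 0 0" --pt "0 0 0 0 0 0"

```text
time: 5.98
tool_pos: [0.4758, -0.1066, 0.094]
tool_rot: [0.001, 1.0, 0.0, 0.002]
contact_force: [0.0, -0.7, 8.6]
gripper_width: -0.003
```

```bash
python3 - <<'E'
from h import *
s=manip.state(); print(s["tool_pos"],s["contact_force"])
p=s["tool_pos"]; print("finger angle",np.degrees(np.arctan2(p[1]+.042,p[0]-.610))%360-167.7)
im=manip.grab_frame("wrist"); cv2.imwrite("pics/w4.png",im)
im=manip.grab_frame("top"); cv2.imwrite("pics/t4.png",cv2.resize(im[100:260,200:340],None,fx=3.6,fy=3.6))
E
```

```text
[ 0.47583828 -0.10664246  0.0939929 ] [ 2.55058590e-03 -6.75789656e-01  8.57548350e+00]
finger angle 38.02592750431239
```

View pics/w4.png

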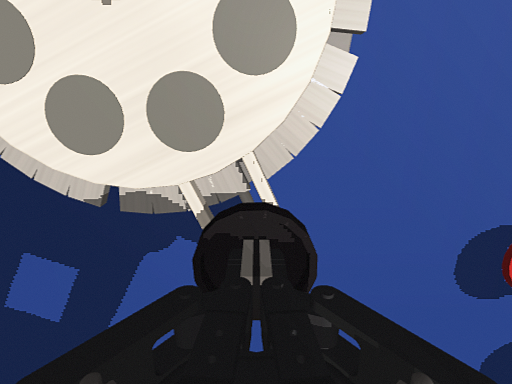

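View pics/t4.png

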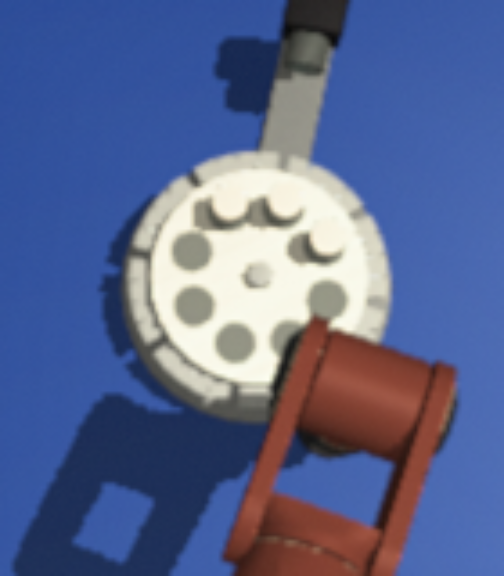

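The finger angle is about 38°. I'll ease up 6 mm so the pin rides on the ring, then push the table on by the rim until it drops into the notch.

Request:
send_rows --pt "0 0 -0.003 0 0 0" --pt "0 0 -0.003 0 0 0" --pt "0 0 0 0 0 0" --pt "0 0 0 0 0 0"

```text
time: 6.58
tool_pos: [0.4731, -0.1052, 0.0967]
tool_rot: [-0.0, 1.0, 0.0, -0.0]
contact_force: [0.0, 0.8, -0.1]
gripper_width: 0.001
```

Request:
send_rows --pt "0.0018 0.0036 0 0 0 0" --pt "0.0018 0.0036 0 0 0 0" --pt "0.002 0.0035 0 0 0 0" --pt "0 0 0 0 0 0"

```text
time: 7.08
tool_pos: [0.4793, -0.1165, 0.0973]
tool_rot: [0.0, 1.0, -0.0, -0.0]
contact_force: [-0.2, 0.0, -0.3]
gripper_width: 0.004
```

Request:
send_rows --pt "0.002 0.0034 0 0 0 0" --pt "0.001 0.0017 0 0 0 0" --pt "0 0 0 0 0 0"

```text
time: 7.45
tool_pos: [0.4821, -0.1211, 0.0971]
tool_rot: [-0.0, 1.0, 0.0, -0.0]
contact_force: [-1.1, 1.8, -0.4]
gripper_width: 0.002
```

Request:
send_rows --pt "0.001 0.0017 0 0 0 0" --pt "0.001 0.0017 0 0 0 0" --pt "0 0 0 0 0 0"

```text
time: 7.82
tool_pos: [0.4843, -0.1249, 0.0973]
tool_rot: [0.0, 1.0, 0.0, 0.0]
contact_force: [-0.2, 2.8, -0.1]
gripper_width: -0.0
```

```bash
python3 - <<'E'
from h import *
s=manip.state(); print(s["tool_pos"],s["contact_force"])
p=s["tool_pos"]; print("finger angle",np.degrees(np.arctan2(p[1]+.042,p[0]-.610))%360-167.7)
im=manip.grab_frame("wrist"); cv2.imwrite("pics/w5.png",im)
E
```

```text
[ 0.48431438 -0.12485885  0.09734506] [-0.19277206  2.79047508 -0.10736254]
finger angle 45.69506038122472
```

View pics/w5.png

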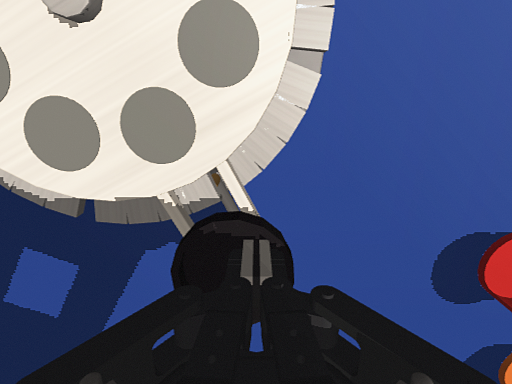

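The fingers now touch the leading rim, and the cap (centre about (233,268)) lags by about 4°. I'll keep pushing in 2 mm steps and watch the force.

Request:
send_rows --pt "0.001 0.0017 0 0 0 0" --pt "0.0011 0.0017 0 0 0 0" --pt "0 0 0 0 0 0"

```text
time: 8.25
tool_pos: [0.4866, -0.1285, 0.0975]
tool_rot: [0.0, 1.0, 0.0, 0.0]
contact_force: [-1.5, 2.2, -0.7]
gripper_width: -0.0
```

Request:
send_rows --pt "0.0011 0.0017 0 0 0 0" --pt "0 0 0 0 0 0"

```text
time: 8.5
tool_pos: [0.4881, -0.131, 0.0981]
tool_rot: [0.001, 1.0, 0.0, 0.001]
contact_force: [0.8, -1.9, 3.2]
gripper_width: 0.002
```

Request:
send_rows --pt "0.0011 0.0017 0 0 0 0" --pt "0 0 0 0 0 0"

```text
time: 8.75
tool_pos: [0.4897, -0.1331, 0.0995]
tool_rot: [0.002, 1.0, 0.0, 0.001]
contact_force: [-2.0, -0.9, 7.1]
gripper_width: -0.001
```

The upward force jumped to 7 N, so the pin has sprung into the notch. I'll ease off the rim a little and lift.

Request:
send_rows --pt "-0.001 -0.0015 0 0 0 0" --pt "0 0 -0.004 0 0 0" --pt "0 0 -0.004 0 0 0" --pt "0 0 0 0 0 0"

```text
time: 9.25
tool_pos: [0.4876, -0.13, 0.1058]
tool_rot: [0.0, 1.0, 0.0, 0.0]
contact_force: [0.1, -0.7, 6.0]
gripper_width: -0.002
```

Request:
send_rows --pt "-0.001 -0.0015 -0.01 0 0 0" --pt "0 0 -0.03 0 0 0" --pt "0 0 -0.06 0 0 0" --pt "-0.03 0 -0.02 0 0 0" --pt "-0.05 0 0 0 0 0" --pt "0 0 0 0 0 0" --pt "0 0 0 0 0 0"

```text
time: 10.12
tool_pos: [0.4063, -0.1282, 0.225]
tool_rot: [-0.0, 1.0, 0.0, -0.0]
contact_force: [0.3, 0.7, -0.7]
gripper_width: 0.001
```

```bash
python3 - <<'E'
from h import *
s=manip.state(); print(s["time"],s["tool_pos"],s["contact_force"])
cal=manip.get_calibration("wrist");im=manip.grab_frame("wrist"); cv2.imwrite("pics/w6.png",im)
np.savez("w6.npz",**cal)
im=manip.grab_frame("top"); cv2.imwrite("pics/t6.png",cv2.resize(im[80:240,200:340],None,fx=3.6,fy=3.6))
im=manip.grab_frame("scene"); cv2.imwrite("pics/s6.png",im)
print(proj(cal,[.4838,-.123,.116]))
E
```

```text
10.125 [ 0.40626442 -0.12819549  0.22501416] [ 0.34718716  0.68246908 -0.68235613]
[250.42847562 101.80788277]
```

View pics/w6.png

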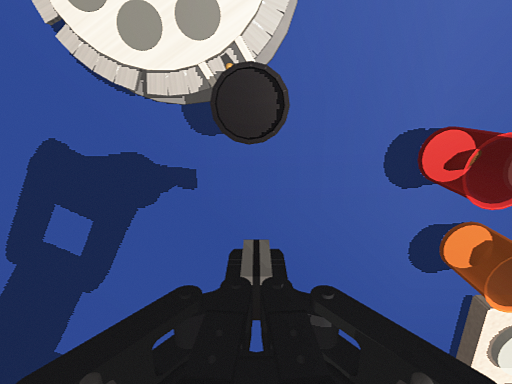

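View pics/t6.png

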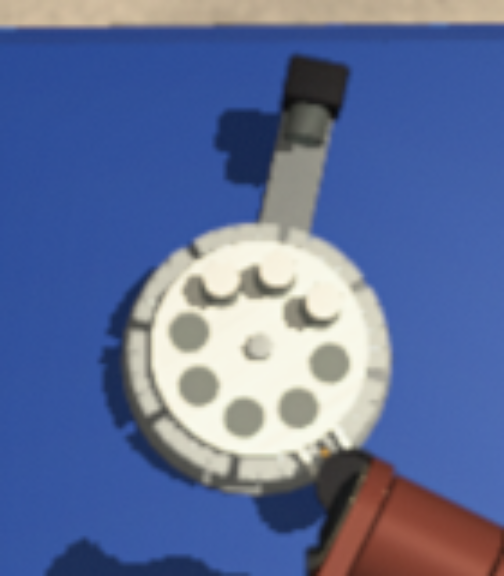

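View pics/s6.png

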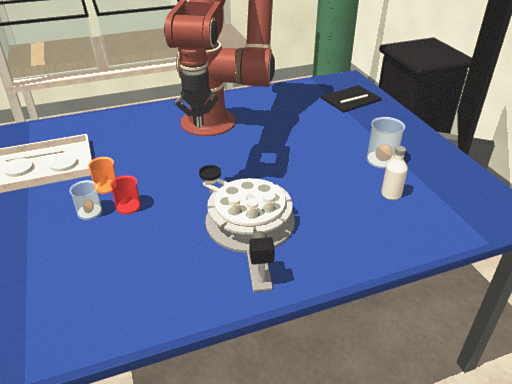

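The cap is at (250,102) in the wrist view against a predicted (250.4,101.8) for 45° with the plunger up. All three jars stand, and jar b faces the camera. One more numerical check before handing in.

```bash
python3 - <<'E'
from h import *
from scipy.optimize import least_squares
for f,cf,bx in(("w1","w1",(98,182,205,300)),("w6","w6",(60,145,205,295))):
    im=cv2.imread(f"pics/{f}.png"); cal=dict(np.load(cf+".npz"))
    m=np.zeros(im.shape[:2],np.uint8); a,b,c,d=bx; m[a:b,c:d]=(im.max(2)<62)[a:b,c:d]*255
    k=cv2.convexHull(max(cv2.findContours(m,cv2.RETR_EXTERNAL,cv2.CHAIN_APPROX_NONE)[0],key=cv2.contourArea))
    P=np.array([ray(cal,p[0],.116)[:2] for p in k])
    q=least_squares(lambda q:np.hypot(*(P-q[:2]).T)-q[2],[*P.mean(0),.03],loss="soft_l1",f_scale=.001).x
    print(f,q,np.degrees(np.arctan2(q[1]+.042,q[0]-.61))%360)
s=manip.state();print(s["joint_vel"],s["contact_force"])
E
```

```text
w1 [ 0.46327989 -0.0100379   0.03224635] 167.71046160090654
w6 [ 0.48204558 -0.12185952  0.03216197] 211.96930672999167
[ 7.54671235e-05  5.03797054e-03 -5.58081145e-03 -1.17398569e-03
 -3.18604815e-04 -1.88869540e-03] [0.00306746 0.4064559  0.1291208 ]
```

```bash
python3 -c "
from plant import manip
print(manip.job_done())"
```

```text
the job is handed in; nothing more can be done
None
```

I turned the table one notch anticlockwise, let the plunger spring up to lock it, took the hand away and handed the job in at about 10 s. `job_done()` reports no verdict, so the result rests on my own checks.

- **How it was done:** I pressed the cap down about 13 mm with the shut fingertips and turned the table to about 38°. I then eased off so the pin rode on the ring, and pushed on by the rim until the plunger sprang up. The upward force jumped to 7 N at that moment.
- **Table angle:** the cap's bearing changed by 44.3° (about 0.772 rad) in the wrist view, which agrees with 0.785 rad within the camera error.
- **Plunger:** the cap's apparent size is the same as before the turn, so it is fully up.
- **Jars and glassware:** the last top and scene pictures show all three jars upright on their places, with jar b at the camera. The beakers and the bottle look unmoved in the scene picture, which I judged by eye and did not measure.
- **Hand:** it is clear of everything at z = 0.225 m, with about zero contact force.
- **One failed measurement:** an early fit of the table disc from the wrist picture picked up the ring instead. I discarded it and found the axis from the place marks in the top and scene pictures.

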